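Sort the mudroom batteries

ROBOT

A 6-joint arm with a two-finger parallel gripper is mounted at the origin on the work surface. World frame = base frame: x ahead of the robot, y to its left, z up, the work surface at z = 0. Lengths are in m, angles in rad, forces in N, time in s.
With the tool pointing down it reaches from about 0.35 to 0.85 m from the base axis. Payload 8.1 kg.
Tool frame: the origin (TCP) lies on the centre line of the jaws, within the pads' length; the fingertips stand 22 mm ahead of it and the grasp point (between the pads) lies 3 mm ahead of it (robot.nose_length is the distance from the TCP to the fingertips, in m); z points along the fingers, y is the direction in which the jaws open and shut (so a half turn about z gives the same grasp; the last joint's range is limited). The gripper opens to 93 mm and grips with 3 to 60 N. Pads are 15 mm wide; open, the fingers measure 128 mm over their backs; the gripper's body (75 mm by 188 mm) begins 65 mm behind the grasp point.
Start: joints at [1.056, 0.13, 1.488, -0, 1.523, -0.085], TCP at [0.25, 0.545, 0.241] pointing down, gripper open.
Joint ranges: [-2.96, 2.96], [-0.89, 2.26], [0.02, 2.5], [-1.34, 4.48], [0, 2.73], [-2.66, 2.66]. Speed limits (rad/s): [2.39, 2.39, 2.79, 3.14, 3.14, 3.14].

INTERFACE

Orientations are given as a unit quaternion [w, x, y, z].
In Python, from workcell import robot, vision, close_job gives the robot as it stands. The module is installed in compiled form; this text tells all that it offers.
- The arm moves only by the tool jog_arm, never from a script. Its argument "motion" is a list of rows, each a list of 7 numbers: the turn, a rotation vector about the tool's x, y, z in degrees, then the shift along the tool's x, y, z in mm, then the opening in per cent of the stroke, from 0 (shut) to 100 (fully open). A call has exactly 8 rows; each row is the pose to reach, as a shift and turn from the pose commanded when the call began, along the tool's axes at that moment; what a row does not reach only later rows make up. A row lasts 1/8 s, in which the tool goes at most 62.5 mm and 10.7 degrees, less where a joint would pass 70% of its speed; a pose out of reach is approached as far as the arm can. A call with a gripper value outside its range is refused whole. The fingers move at their own pace and stop on an object; "force" is the grip in N (left out, the last holds). Time passes only in rows, so rows that repeat a pose let the fingers close, or fill a call up. It gives the time, the measured TCP pose, the force and the opening at its end, in the units of the state.
- robot.state(): the state, without advancing time (a new reading comes with each control period).
- vision.grab_frame(name): name is "scene" or "top" or "wrist"; returns a dict with "frame" (420x560x3 uint8, red, green, blue), "fx", "fy", "cx", "cy" (pixels), "camera_from_world" (4x4, takes a point from world to camera coordinates); the wrist camera has in their place "hand_eye" (4x4, takes a point from camera to tool coordinates, whose origin is the TCP and whose axes are the flange's). Camera axes: x right, y down, z forward; pixel columns grow to the right and rows downward; lengths in m; the calibration is good to about 2 mm. A picture is of the moment at which its call begins: read the wrist's pose just before it. There is no depth.
- close_job(): hands the job in, once; it reports no verdict.
The state is a dict: "t": time; "joint_positions": joint angles; "qd": joint speeds; "joint_torque": joint torques, N m; "ee_pos": TCP position; "tcp_rot": TCP orientation; "ft_force": force on the tool from outside, world axes, zero at the start; "ft_torque": the same for the moment, N m; "grip_width": opening from 0.0 (shut) to 1.0 (fully open).
Only numpy, scipy, OpenCV 4.12 (cv2) and the standard library are available. Lean on these libraries where they do the work, as an engineer would, in place of code of your own. Each camera call takes 0.05 s, during which the arm holds its last target. There are 200 camera calls.

TASK

The AA cells standing on the bench, the thinnest ones, came flat out of the trail camera: feed every one of them through the neck of the clear plastic bottle for recycling. Put each of the other cells, nub up, fully down in the well of the wooden battery box that matches its diameter, and when they are all in, shut the box's lid. Leave the bottle standing and everything else on the bench where it is.

Things in the scene. Friction and masses are not known exactly. Their poses are not given: they have to be found in the camera images.
- d_cell_mid (a point): good D cell: plain grey cylinder 34.2 mm in diameter, 61.5 mm tall overall with its small steel contact nub (1.5 mm) on top; stands upright loose on the bench, may be absent. The point is its centre, half-way up; z is its axis, towards the nub
- c_cell_mid (a point): good C cell: plain grey cylinder 26.2 mm in diameter, 50 mm tall overall with its small steel contact nub (1.5 mm) on top; stands upright loose on the bench, may be absent. The point is its centre, half-way up; z is its axis, towards the nub
- cell_21700_mid (a point): good 21700 cell, the tallest: plain grey cylinder 21 mm in diameter, 70 mm tall overall with its small steel contact nub (1.5 mm) on top; stands upright loose on the bench, may be absent. The point is its centre, half-way up; z is its axis, towards the nub
- cell_123_mid (a point): good 123 cell, the shortest: plain grey cylinder 17 mm in diameter, 34.5 mm tall overall with its small steel contact nub (1.5 mm) on top; stands upright loose on the bench, may be absent. The point is its centre, half-way up; z is its axis, towards the nub
- aa1_mid (a point): flat AA cell, the thinnest kind: plain grey cylinder 14.5 mm in diameter, 50.5 mm tall with its steel contact nub on top; stands upright loose on the bench, may be absent. The point is its centre; z is its axis, towards the nub
- aa2_mid (a point): flat AA cell, the thinnest kind: plain grey cylinder 14.5 mm in diameter, 50.5 mm tall with its steel contact nub on top; stands upright loose on the bench, may be absent. The point is its centre; z is its axis, towards the nub
- aa3_mid (a point): flat AA cell, the thinnest kind: plain grey cylinder 14.5 mm in diameter, 50.5 mm tall with its steel contact nub on top; stands upright loose on the bench, may be absent. The point is its centre; z is its axis, towards the nub
- aa4_mid (a point): flat AA cell, the thinnest kind: plain grey cylinder 14.5 mm in diameter, 50.5 mm tall with its steel contact nub on top; stands upright loose on the bench, may be absent. The point is its centre; z is its axis, towards the nub
- battery_box: fixed wooden battery box: a block 100 mm (its x, front to back) by 226 mm (its y) by 40 mm high with a single graded row of six round wells along its y axis in its flat top, in the order AAA, AA, 123, 21700, C, D from the -y end (the AAA and AA wells stay empty), each 28 mm deep and 3 mm wider than the cell it is for (12 mm of wood between wells), and a deep hinged lid. Origin at the centre of its underside; its front (-x) faces the robot
- well_c123 (a point): centre of the mouth of the well for 123 (17 mm) cells: 20.0 mm in diameter, 28 mm deep, mouth 40 mm above the bench. Axes as the box's
- well_c21700 (a point): centre of the mouth of the well for 21700 (21 mm) cells: 24.0 mm in diameter, 28 mm deep, mouth 40 mm above the bench. Axes as the box's
- well_c (a point): centre of the mouth of the well for C (26.2 mm) cells: 29.2 mm in diameter, 28 mm deep, mouth 40 mm above the bench. Axes as the box's
- well_d (a point): centre of the mouth of the well for D (34.2 mm) cells: 37.2 mm in diameter, 28 mm deep, mouth 40 mm above the bench. Axes as the box's
- lid (a joint): opening angle of the box's lid in rad: 0 shut, starts open at 1.7 to 1.95 (limit 2.0), leaning back away from the robot. A stiff friction hinge (0.22 N m) holds the lid wherever it is left; pushing it takes about 2 to 5 N near its free edge
- lid_hinge (a point): middle of the lid's hinge line, at the box's rear top edge (50 mm behind the box's centre, 40.5 mm above the bench); its y axis is the hinge line. In this frame, which turns with the lid, the lid (250 g) fills x from -100 mm to 0, y +-113 mm, z 0 to 56 mm (8 mm wood, open underneath); shut, its x and z are parallel to the box's
- lid_knob (a point): centre of the lid's brass ball knob, 18 mm in diameter, 16 mm out from the middle of the lid's front; it points up when the lid is open
- bottle_mouth (a point): centre of the mouth of the clear plastic bottle for spent cells, which stands loose on the bench (about 550 g, its weighted wooden foot is 112 mm across and 16 mm high, so it slides before it tips): mouth 165 mm above the bench, neck 23 mm inside and 29 mm outside (33 mm over its bead) and 27 mm long, then a shoulder 38 mm high widening to a body 84 mm in diameter; inner floor about 6 mm above the bench, pushed up 14 mm in the middle. z up
- polish_tin: round steel boot-polish tin, 66 mm in diameter, 23 mm high; loose, to be left alone. Origin at its underside, near its centre
- tape_measure: grey tape measure, 68 x 36 x 50 mm high; loose, to be left alone. Origin at its underside, near its centre
- padlock: brass padlock standing up, 42 x 22 mm, 60 mm high; loose, to be left alone. Origin at its underside, near its centre
- flashlight: aluminium flashlight lying along its y axis, 143 mm long from its origin (tail) to -y, 45 mm at the head; loose, to be left alone. Origin at its underside
- ice_scraper: blue plastic ice scraper lying along its x axis, 240 mm long, blade 100 mm wide; loose, to be left alone. Origin at its underside, near its centre
- shoehorn: steel shoehorn lying along its x axis, 245 mm long, 40 mm wide; loose, to be left alone. Origin at its underside, near its centre
- key_dish: green ceramic key dish, 112 mm in diameter, 26 mm high; loose, to be left alone. Origin at its underside, near its centre

How it is judged:
On the way, in this order (a step that is already met when the one before it is completed fails the run):
1. every good cell present (D, C, 21700, 123) is down in the well of its own diameter, nub up (horizontal distance between d_cell_mid and well_d below 0.006 m and z of d_cell_mid in the frame of well_d below 0.00775 m and angle between each of d_cell_mid, c_cell_mid, cell_21700_mid, cell_123_mid's own z axis and vertical below 0.15 rad and horizontal distance between c_cell_mid and well_c below 0.006 m and z of c_cell_mid in the frame of well_c below 0.002 m and horizontal distance between cell_21700_mid and well_c21700 below 0.006 m and z of cell_21700_mid in the frame of well_c21700 below 0.012 m and horizontal distance between cell_123_mid and well_c123 below 0.006 m and z of cell_123_mid in the frame of well_c123 below -0.00575 m), for 0.2 s.
2. the box's lid is shut (value of joint lid below 0.05 rad), for 0.2 s.
At the end, for the whole second after the job is handed in: each good cell present stands nub up in the well of its own diameter, within 6 mm of its centre and 5 mm of its floor, upright to 0.15 rad; each AA present lies in the bottle, its centre over 60 mm below the mouth; the bottle stands upright; the lid is shut to 0.05 rad (all of step 1 and horizontal distance between each of aa1_mid, aa2_mid, aa3_mid, aa4_mid and bottle_mouth below 0.042 m and z of each of aa1_mid, aa2_mid, aa3_mid, aa4_mid in the frame of bottle_mouth below -0.06 m and angle between bottle_mouth's own z axis and vertical below 0.1 rad and value of joint lid below 0.05 rad); the robot touches nothing.
It fails at once if one of the other things (polish tin, tape measure, padlock, flashlight, scraper, shoehorn, key dish) is shifted by more than 4 cm (distance of any of polish_tin, tape_measure, padlock, flashlight, ice_scraper, shoehorn, key_dish from where it was at the start of the episode above 0.04 m).
Of d_cell, c_cell, cell_21700, cell_123 only 3 to 4 are there at a start; the rules pass over those that are not, and their reading is None.
Of aa1, aa2, aa3, aa4 only 2 to 4 are there at a start; the rules pass over those that are not, and their reading is None.
At some moment in a run one of bottle may be knocked a few centimetres aside while the robot is not near it.
It also fails if it takes over 210 s, if anything falls off the work surface, if the arm or the gripper's body presses on something with over 40 N, if the wrist force passes 120 N, or if a joint passes its speed limit or range.

## Working session

There is one attempt and no reset: what is moved stays moved. The work goes in short steps, Python scripts to look and compute and a tool call to move; the robot and the scene stay as the last step left them, time stands still between calls to the robot, and variables do not carry over. Pictures are saved under pics/ and viewed, about 12 in all and at most 16, crops included, and the job is handed in when it is done.

Besides the shell and the picture viewer there is one more tool, called after "Emit:" as a command line: name --pt "numbers of a row" for each row, then --argument value for the rest. jog_arm: Moves the arm, as the interface text tells. Its arguments: {"type":"object","properties":{"motion":{"type":"array","items":{"type":"array","items":{"type":"number"}}},"force":{"type":"number"}},"required":["motion"]}

```bash
mkdir -p pics; cat > h.py <<'E'
import numpy as np, cv2
from workcell import robot, vision
from scipy.spatial.transform import Rotation as R
def T():
    s=robot.state(); q=np.array(s["tcp_rot"]); M=np.eye(4); M[:3,:3]=R.from_quat(q[[1,2,3,0]]).as_matrix(); M[:3,3]=s["ee_pos"]; return M
def grab(n,fn=None):
    M=T(); f=vision.grab_frame(n)
    cw=f["camera_from_world"] if n!="wrist" else np.linalg.inv(M@np.array(f["hand_eye"]))
    cw=np.array(cw); K=np.array([[f["fx"],0,f["cx"]],[0,f["fy"],f["cy"]],[0,0,1]])
    if fn: cv2.imwrite("pics/"+fn+".png",f["frame"][:,:,::-1]); np.savez("pics/"+fn+".npz",K=K,cw=cw)
    return f["frame"],K,cw
def load(fn):
    d=np.load("pics/"+fn+".npz"); return d["K"],d["cw"]
def px2w(K,cw,u,v,z):
    wc=np.linalg.inv(cw); d=wc[:3,:3]@np.linalg.inv(K)@[u,v,1]; o=wc[:3,3]; return o+d*(z-o[2])/d[2]
def w2px(K,cw,p):
    c=K@(cw@np.append(p,1))[:3]; return c[:2]/c[2]
E
python3 - <<'E'
from h import *
for n in("scene","top"):
    f,K,cw=grab(n,n+"0"); print(n,K[0,0],K[:2,2],np.linalg.inv(cw)[:3].round(3).tolist())
    cv2.imwrite("pics/"+n+"0b.png",cv2.resize(f[:,:,::-1],(800,600),interpolation=cv2.INTER_CUBIC))
print(robot.state(),robot.nose_length); print(T().round(3))
print(np.array(vision.grab_frame("wrist")["hand_eye"]).round(3))
E
```

```text
scene 424.40307070717654 [281.40459761 212.85842585] [[0.607, 0.651, -0.455, 1.05], [0.795, -0.498, 0.347, -0.436], [-0.001, -0.572, -0.82, 1.031]]
top 422.7344378612417 [275.72098043 203.56147111] [[-0.0, -0.996, 0.084, 0.47], [-1.0, 0.002, 0.022, -0.083], [-0.022, -0.084, -0.996, 1.231]]
{'t': 0.1, 'joint_positions': array([ 1.05557872e+00,  1.31142316e-01,  1.48915881e+00, -3.95414523e-06,
        1.52301318e+00, -8.54178753e-02]), 'qd': array([ 0.0001343 , -0.00172196, -0.00299365, -0.00190409,  0.00020375,
        0.00074692]), 'joint_torque': array([ 8.41149522e-04, -5.61339855e+01, -4.93093729e+01,  7.69866491e-02,
        2.91925325e-02, -1.45825811e-05]), 'ee_pos': array([0.2497656 , 0.5450128 , 0.23966483]), 'tcp_rot': array([-2.52765625e-04,  2.13249424e-01,  9.76997411e-01, -8.22879232e-04]), 'ft_force': array([ 0.26634028,  1.07289387, -0.58742374]), 'ft_torque': array([ 0.06487878, -0.02409549,  0.02594661]), 'grip_width': 0.9997134316615035} 0.022
[[-0.909  0.417 -0.001  0.25 ]
 [ 0.417  0.909 -0.002  0.545]
 [ 0.    -0.002 -1.     0.24 ]
 [ 0.     0.     0.     1.   ]]
[[-0.    -0.957 -0.29   0.082]
 [ 1.    -0.    -0.    -0.   ]
 [ 0.    -0.29   0.957 -0.144]
 [ 0.     0.     0.     1.   ]]
```

View pics/top0b.png

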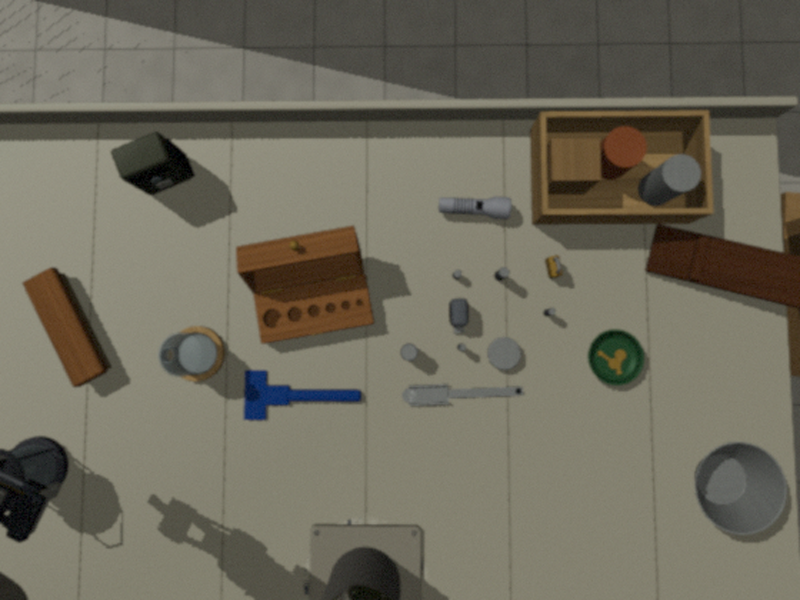

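View pics/scene0b.png

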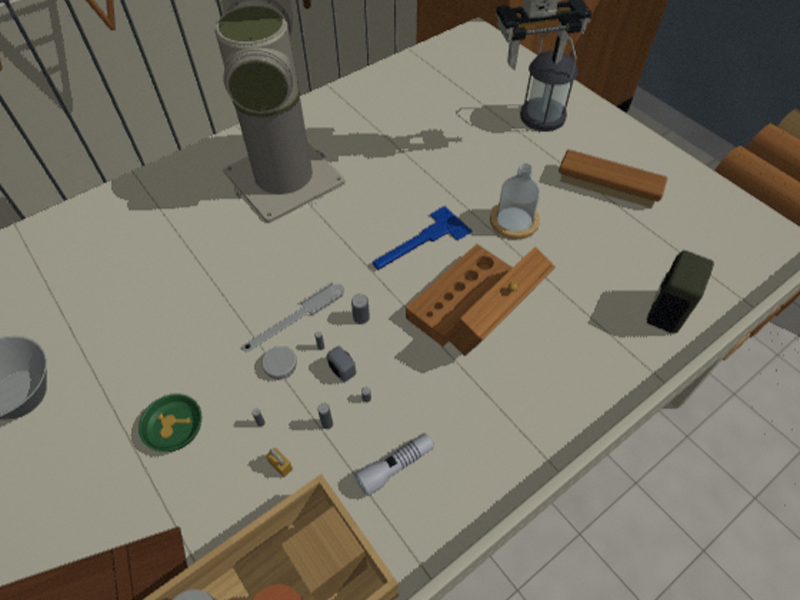

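The top view shows five cells: a large one at (408,352), then (461,348), (457,275), (502,274) and (549,312). The box is around (310,300), the bottle mouth near (170,355) and the knob at (295,244). The scene view agrees. Next I'll enlarge crops for measuring.

```bash
python3 - <<'E'
import cv2
t=cv2.imread("pics/top0.png")
cv2.imwrite("pics/c1.png",cv2.resize(t[170:290,270:430],None,fx=5,fy=5,interpolation=cv2.INTER_CUBIC))
cv2.imwrite("pics/c2.png",cv2.resize(t[155:275,105:265],None,fx=5,fy=5,interpolation=cv2.INTER_CUBIC))
E
```

```text
(no output)
```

View pics/c1.png

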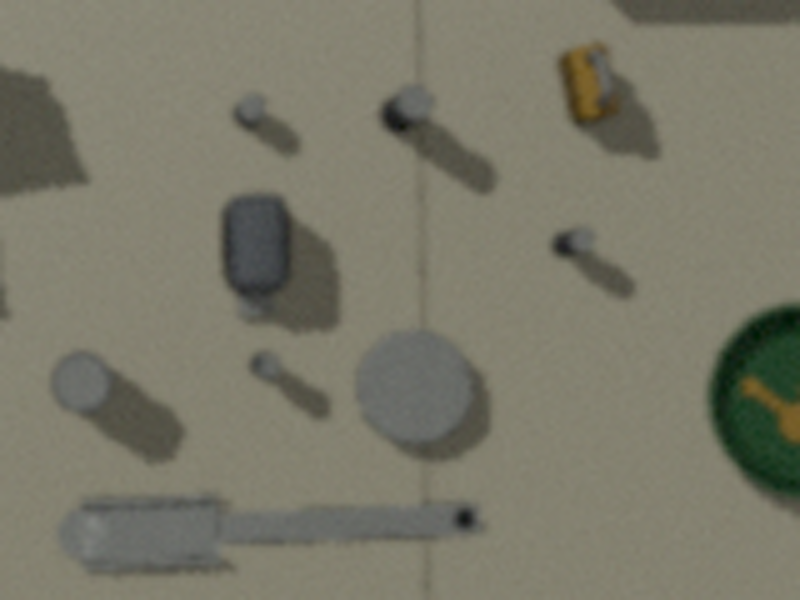

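View pics/c2.png

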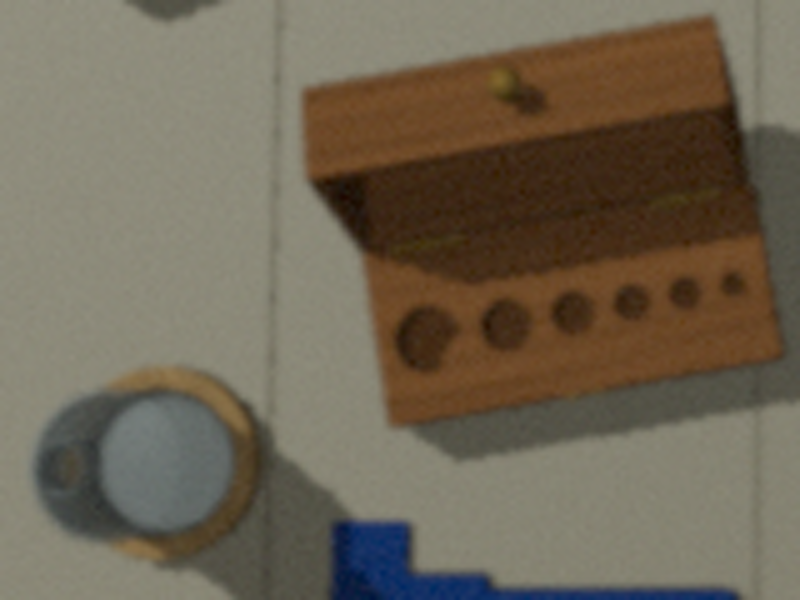

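```bash
python3 - <<'E'
from h import *
K,cw=load("top0")
def c1(u,v,z): return px2w(K,cw,270+u/5-.4,170+v/5-.4,z).round(4)
def c2(u,v,z): return px2w(K,cw,105+u/5-.4,155+v/5-.4,z).round(4)
print("123",c1(251,105,.033)); print("21700",c1(413,102,.0685)); print("aaR",c1(580,240,.05)); print("aaL",c1(267,363,.05))
print("D",c1(82,380,.06), "C",c1(82,380,.0485), 'diam', c1(54,380,.055)-c1(111,380,.055))
W=[c2(426,338,.04),c2(506,323,.04),c2(573,312,.04),c2(632,301,.04),c2(685,293,.04),c2(732,283,.04)]
W=np.array(W);print(W)
# model y positions
d=[13.5,17.5,20,24,29.2,37.2]; ys=[];y=0
for i,x in enumerate(d):
    y+= (d[i-1]/2+12+x/2) if i else 0; ys.append(y)
print(np.array(ys), np.linalg.norm(W-W[5],axis=1)[::-1])
print("front corners",c2(390,425,.04),c2(780,356,.04),"bottle",c2(68,468,.165),"foot c",c2(168,462,.016),"knob",c2(505,83,.15))
E
```

```text
123 [ 0.6069 -0.1817  0.033 ]
21700 [ 0.6043 -0.268   0.0685]
aaR [ 0.5289 -0.3623  0.05  ]
aaL [ 0.4608 -0.1879  0.05  ]
D [ 0.4515 -0.0852  0.06  ] C [ 0.4514 -0.0852  0.0485] diam [0.     0.0315 0.    ]
[[0.5171 0.1869 0.04  ]
 [0.5255 0.1416 0.04  ]
 [0.5317 0.1036 0.04  ]
 [0.5379 0.0702 0.04  ]
 [0.5424 0.0401 0.04  ]
 [0.548  0.0135 0.04  ]]
[  0.    27.5   58.25  92.25 130.85 176.05] [0.         0.02718308 0.05759253 0.09156255 0.13006099 0.17613168]
front corners [0.468  0.2065 0.04  ] [ 0.5068 -0.0138  0.04  ] bottle [0.4465 0.3395 0.165 ] foot c [0.4468 0.3406 0.016 ] knob [0.6449 0.1231 0.15  ]
```

```bash
cat >> h.py <<'E'
YB=np.deg2rad(100.1)
def go(p,yaw=YB):
    "shift (mm, tool axes) and turn (deg) to TCP p, tool down, tool y at yaw"
    M=T(); y=np.array([np.cos(yaw),np.sin(yaw),0]); z=np.array([0,0,-1.]); G=np.c_[np.cross(y,z),y,z]
    print("turn",np.rad2deg(R.from_matrix(M[:3,:3].T@G).as_rotvec()).round(1),"shift",(1000*M[:3,:3].T@(np.array(p)-M[:3,3])).round(1))
E
python3 -c "
from h import *
go([.49,-.17,.30])"
```

```text
turn [ -0.1  -0.  -34.7] shift [-516.3 -550.1  -59.5]
```

Emit:
jog_arm --pt "0 0 -4 -30 -32 -20 100" --pt "0 0 -9 -75 -80 -40 100" --pt "0 0 -14 -120 -128 -55 100" --pt "0 0 -19 -162 -173 -60 100" --pt "0 0 -24 -204 -217 -60 60" --pt "0 0 -29 -246 -262 -60 60" --pt "0 0 -34 -288 -307 -60 60" --pt "0 0 -34.7 -325 -346 -60 60"

```text
t: 1.15
ee_pos: [0.4014, 0.0935, 0.3006]
tcp_rot: [0.0, -0.089, 0.996, 0.0]
ft_force: [1.1, -0.0, -0.8]
grip_width: 0.627
```

```bash
python3 -c "
from h import *
go([.47,-.15,.33])"
```

```text
turn [-0.   0.   0.1] shift [ -24.6 -251.8  -29.4]
```

Emit:
jog_arm --pt "0 0 0 -4 -40 -5 60" --pt "0 0 0 -10 -90 -12 60" --pt "0 0 0 -15 -140 -18 60" --pt "0 0 0 -20 -190 -24 60" --pt "0 0 0 -23 -230 -28 60" --pt "0 0 0 -25 -252 -30 60" --pt "0 0 0 -25 -252 -30 60" --pt "0 0 0 -25 -252 -30 60"

```text
t: 2.15
ee_pos: [0.4698, -0.1472, 0.3304]
tcp_rot: [-0.0, -0.088, 0.996, 0.0]
ft_force: [-0.5, -0.3, -0.5]
grip_width: 0.603
```

```bash
python3 - <<'E'
from h import *
f,K,cw=grab("wrist","w1"); cv2.imwrite("pics/w1b.png",cv2.resize(f[:,:,::-1],(800,600),interpolation=cv2.INTER_CUBIC))
for n,p in dict(c123=(.607,-.182,.033),l21700=(.604,-.268,.0685),aaR=(.529,-.362,.05),aaL=(.461,-.188,.05),D=(.4515,-.0852,.06)).items(): print(n,(w2px(K,cw,p)*800/560).round())
E
```

```text
c123 [334. 380.]
l21700 [230. 379.]
aaR [132. 271.]
aaL [349. 227.]
D [477. 240.]
```

View pics/w1b.png

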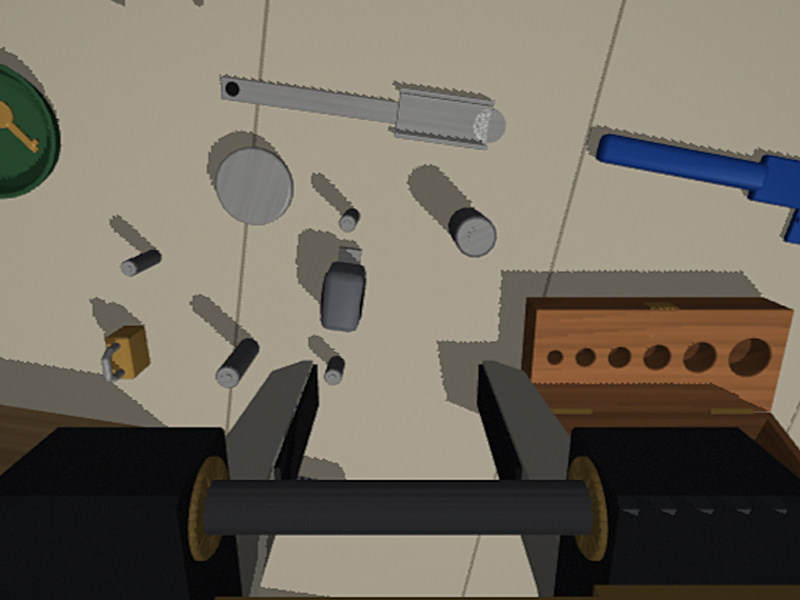

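The wrist view matches the predictions within a few pixels: 123 top (333,377), 21700 (229,377), AAs (129,269) and (348,224), big cell (475,237).

```bash
python3 - <<'E'
from h import *
K,cw=load("w1")
s=.7
for n,(u,v,z) in dict(c123=(333,377,.033),l21700=(229,377,.0685),aaR=(129,269,.05),aaL=(348,224,.05),D=(475,237,.06),C=(475,237,.0485)).items(): print(n,px2w(K,cw,u*s,v*s,z).round(4))
for z in(.06,.0485): print(px2w(K,cw,453*s,237*s,z)-px2w(K,cw,496*s,237*s,z))
w=dict(D=(751,357),C=(699,357),n=(657,357),m=(619,357))
for n,(u,v) in w.items(): print(n,px2w(K,cw,u*s,v*s,.04).round(4))
f=cv2.imread("pics/w1.png")[145:190,305:365]; cv2.imwrite("pics/dz.png",cv2.resize(f,None,fx=10,fy=10,interpolation=cv2.INTER_CUBIC))
print(w2px(K,cw,(.4515,-.085,.06)),w2px(K,cw,(.4515,-.085,0)),w2px(K,cw,(.4515,-.085,.0485)))
E
```

```text
c123 [ 0.6041 -0.1834  0.033 ]
l21700 [ 0.6024 -0.2689  0.0685]
aaR [ 0.5278 -0.3644  0.05  ]
aaL [ 0.4584 -0.1896  0.05  ]
D [ 0.4493 -0.087   0.06  ]
C [ 0.4509 -0.0849  0.0485]
[ 0.0060508 -0.0339931  0.       ]
[ 0.00621872 -0.03493646  0.        ]
D [0.5151 0.1857 0.04  ]
C [0.5234 0.1395 0.04  ]
n [0.53   0.1021 0.04  ]
m [0.536  0.0683 0.04  ]
[333.7793912  168.09514931] [327.02583894 159.8981915 ] [332.34498703 166.35417656]
```

View pics/dz.png

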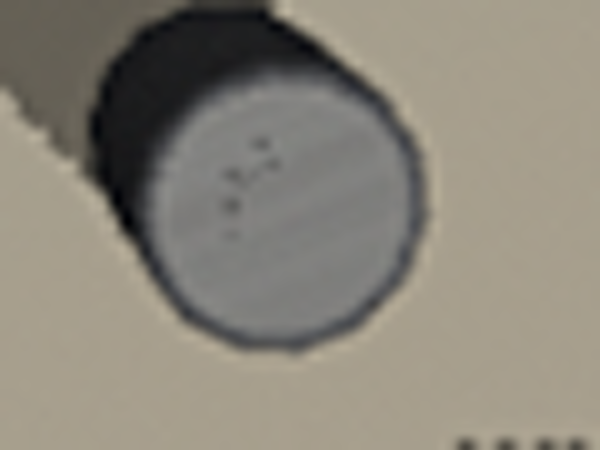

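The big cell measures about 34 mm across, so it is the D cell. C is absent, and there are two AAs.

```bash
python3 -c "
from h import *
go([.4503,-.0862,.053])"
```

```text
turn [ 0. -0.  0.] shift [  8.5  63.2 277.6]
```

Emit:
jog_arm --pt "0 0 0 5 35 30 60" --pt "0 0 0 8.5 63 80 60" --pt "0 0 0 8.5 63 135 60" --pt "0 0 0 8.5 63 190 60" --pt "0 0 0 8.5 63 235 60" --pt "0 0 0 8.5 63 265 60" --pt "0 0 0 8.5 63 277.5 60" --pt "0 0 0 8.5 63 277.5 60"

```text
t: 3.2
ee_pos: [0.4503, -0.087, 0.0531]
tcp_rot: [-0.0, -0.088, 0.996, 0.0]
ft_force: [-0.6, 0.3, 0.0]
grip_width: 0.595
```

Emit:
jog_arm --pt "0 0 0 0 0 0 25" --pt "0 0 0 0 0 0 25" --pt "0 0 0 0 0 0 25" --pt "0 0 0 0 0 0 25" --pt "0 0 0 0 0 -10 25" --pt "0 0 0 0 0 -30 25" --pt "0 0 0 0 0 -50 25" --pt "0 0 0 0 0 -50 25" --force 20

```text
t: 4.2
ee_pos: [0.4518, -0.0882, 0.105]
tcp_rot: [0.002, -0.088, 0.996, -0.001]
ft_force: [0.3, 0.2, -1.9]
grip_width: 0.361
```

```bash
python3 -c "
from h import *
go([.5161,.1863,.135])"
```

```text
turn [-0.1  0.2 -0. ] shift [-111.4  259.   -30.1]
```

Emit:
jog_arm --pt "0 0 0 0 10 -20 25" --pt "0 0 0 -25 55 -30 25" --pt "0 0 0 -50 110 -30 25" --pt "0 0 0 -75 165 -30 25" --pt "0 0 0 -95 215 -30 25" --pt "0 0 0 -108 248 -30 25" --pt "0 0 0 -111.5 259 -30 25" --pt "0 0 0 -111.5 259 -30 25"

```text
t: 5.2
ee_pos: [0.5144, 0.1867, 0.1322]
tcp_rot: [-0.001, -0.088, 0.996, -0.0]
ft_force: [0.1, -0.4, -1.3]
grip_width: 0.368
```

```bash
python3 - <<'E'
from h import *
print(robot.state()["ee_pos"])
f,K,cw=grab("wrist","w2"); cv2.imwrite("pics/w2b.png",cv2.resize(f[:,:,::-1],(800,600),interpolation=cv2.INTER_CUBIC))
M=T()
for n,p in dict(D=(.5161,.1863,.04)).items(): print(n,(w2px(K,cw,p)*800/560).round())
print("tcp top",(w2px(K,cw,M[:3,3]+[0,0,.007])*800/560).round(), "bottom",(w2px(K,cw,M[:3,3]+[0,0,-.053])*800/560).round())
E
```

```text
[0.51443011 0.18671564 0.13217475]
D [395. 324.]
tcp top [394. 431.] bottom [395. 353.]
```

View pics/w2b.png

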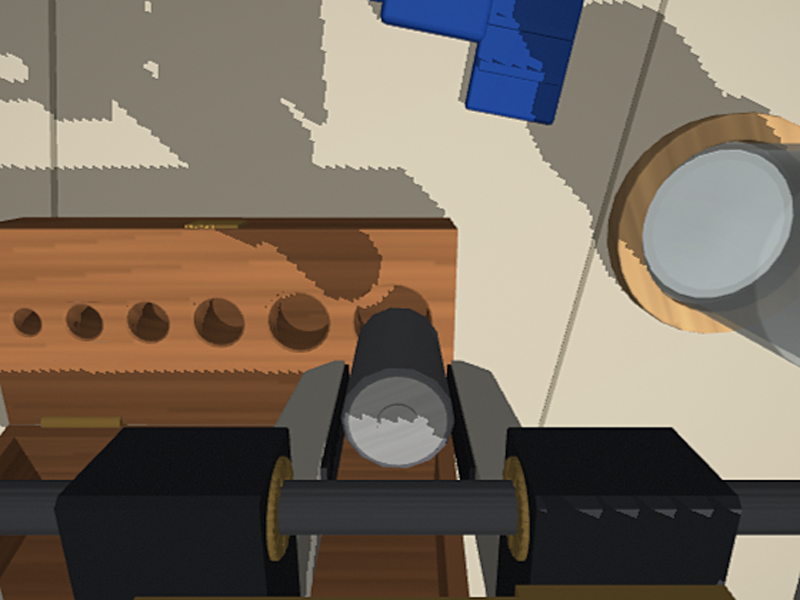

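```bash
python3 - <<'E'
from h import *
K,cw=load("w2"); s=.7
tcp=np.array([.51443,.18672,.13217])
a=px2w(K,cw,397*s,418*s,.1392); b=px2w(K,cw,398*s,412*s,.1407)
e=(px2w(K,cw,343*s,418*s,.139)+px2w(K,cw,451*s,418*s,.139))/2
print("celltop",a,b,e, px2w(K,cw,343*s,418*s,.139)-px2w(K,cw,451*s,418*s,.139))
C=px2w(K,cw,299.5*s,322*s,.04);n=px2w(K,cw,219*s,322*s,.04);m=px2w(K,cw,148.5*s,322*s,.04);q=px2w(K,cw,84.5*s,322.5*s,.04)
d=(C-q)/np.linalg.norm(C-q); print("dir",np.rad2deg(np.arctan2(d[1],d[0])), [np.linalg.norm(x-q)*1000 for x in(m,n,C)],"exp 30.75 64.75 103.35 D148.55")
print("wellD extrap",q+d*.14855,C,n,m)
E
```

```text
celltop [0.51035506 0.18618838 0.1392    ] [0.50754255 0.18598397 0.1407    ] [0.51046663 0.18620698 0.139     ] [ 0.00562312 -0.03143842  0.        ]
dir 100.27449544665836 [np.float64(30.809612919396802), np.float64(64.69273255955268), np.float64(103.37562124011201)] exp 30.75 64.75 103.35 D148.55
wellD extrap [0.51491469 0.18519622 0.04      ] [0.52297218 0.14074623 0.04      ] [0.52977825 0.10266661 0.04      ] [0.5357399  0.06931152 0.04      ]
```

```bash
python3 - <<'E'
from h import *
K,cw=load("w2"); s=.7
for z in(.127,.130,.133):
    c=px2w(K,cw,397*s,418*s,z); w=np.array([.5149,.1852,.04]); d=(w-c)[:2]
    y=np.array([np.cos(YB),np.sin(YB)]); x=np.array([y[1]*-1,y[0]]) 
    print(z,c.round(4),np.linalg.norm(px2w(K,cw,343*s,418*s,z)-px2w(K,cw,451*s,418*s,z)),"toolshift xy mm",1000*d@x,1000*d@y)
go([.5155,.186,.1])
E
```

```text
0.127 [0.5171 0.1874 0.127 ] 0.03472957867389792 toolshift xy mm 2.5983097178296943 -1.7582625161100014
0.13 [0.5155 0.1871 0.13  ] 0.03403151884071293 toolshift xy mm 0.9017135431350838 -1.7611725917627157
0.133 [0.5138 0.1868 0.133 ] 0.03333345900752796 toolshift xy mm -0.794882631559532 -1.7640826674154024
turn [-0.  -0.1 -0. ] shift [-1.  -0.2 32.4]
```

Emit:
jog_arm --pt "0 0 0 0.5 -1.4 0 25" --pt "0 0 0 0.5 -1.4 6 25" --pt "0 0 0 0.5 -1.4 12 25" --pt "0 0 0 0.5 -1.4 18 25" --pt "0 0 0 0.5 -1.4 23 25" --pt "0 0 0 0.5 -1.4 26 25" --pt "0 0 0 0.5 -1.4 28 25" --pt "0 0 0 0.5 -1.4 30 25" --force 40

```text
t: 6.25
ee_pos: [0.5149, 0.1854, 0.1032]
tcp_rot: [0.0, -0.088, 0.996, 0.0]
ft_force: [-0.0, -0.5, -0.7]
grip_width: 0.36
```

```bash
python3 - <<'E'
from h import *
s=robot.state();print(s["ee_pos"],s["ft_force"],s["ft_torque"])
f,K,cw=grab("wrist","w3"); cv2.imwrite("pics/w3b.png",cv2.resize(f[150:390,150:400,::-1],None,fx=2.4,fy=2.4,interpolation=cv2.INTER_CUBIC))
E
```

```text
[0.51494184 0.1854154  0.10319806] [-0.02352043 -0.49617797 -0.73898004] [0.03101064 0.016738   0.04090136]
```

View pics/w3b.png

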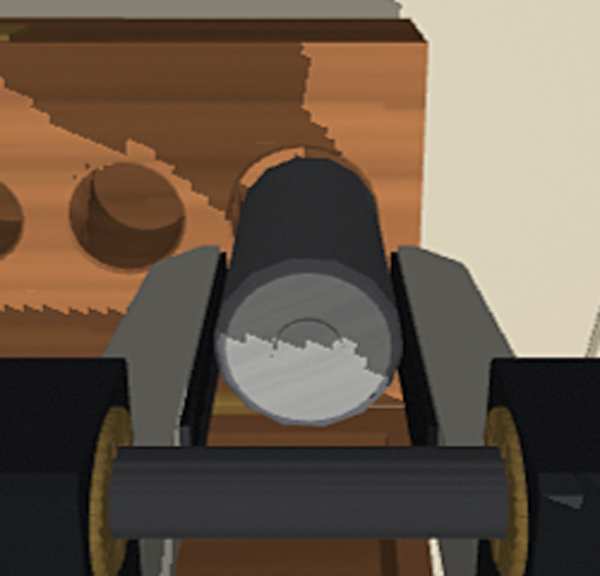

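Emit:
jog_arm --pt "0 0 0 0.8 -1.2 0 25" --pt "0 0 0 0.8 -1.2 2 25" --pt "0 0 0 0.8 -1.2 4 25" --pt "0 0 0 0.8 -1.2 6 25" --pt "0 0 0 0.8 -1.2 8 25" --pt "0 0 0 0.8 -1.2 10 25" --pt "0 0 0 0.8 -1.2 12 25" --pt "0 0 0 0.8 -1.2 12 25"

```text
t: 7.3
ee_pos: [0.5157, 0.1844, 0.0934]
tcp_rot: [0.002, -0.088, 0.996, 0.0]
ft_force: [-2.1, -0.4, 12.2]
grip_width: 0.357
```

```bash
python3 - <<'E'
from h import *
s=robot.state();print(s["ee_pos"],s["ft_force"],s["ft_torque"])
f,K,cw=grab("wrist","w4"); cv2.imwrite("pics/w4b.png",cv2.resize(f[150:390,150:400,::-1],None,fx=2.4,fy=2.4,interpolation=cv2.INTER_CUBIC))
E
```

```text
[0.51567507 0.18436262 0.09344226] [-2.06241127 -0.35727276 12.24205106] [-0.23246472  0.76826716 -0.03362487]
```

View pics/w4b.png

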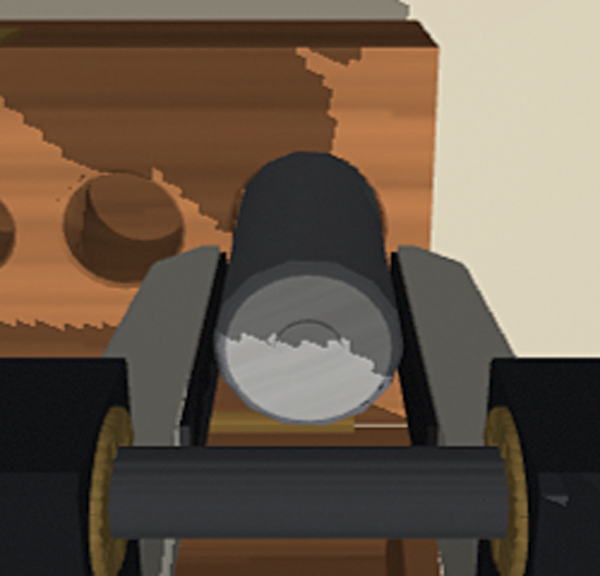

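Emit:
jog_arm --pt "0 0 0 -1 0 -5 25" --pt "0 0 0 -2.5 0 -5 25" --pt "0 0 0 -2.5 0 -3 25" --pt "0 0 0 -2.5 0 -1 25" --pt "0 0 0 -2.5 0 1 25" --pt "0 0 0 -2.5 0 2 25" --pt "0 0 0 -2.5 0 3 25" --pt "0 0 0 -2.5 0 3 25"

```text
t: 8.35
ee_pos: [0.5169, 0.1845, 0.0882]
tcp_rot: [0.0, -0.088, 0.996, 0.0]
ft_force: [3.3, 0.4, -1.8]
grip_width: 0.36
```

Emit:
jog_arm --pt "0 0 0 -0.6 0 3 25" --pt "0 0 0 -0.6 0 6 25" --pt "0 0 0 -0.6 0 10 25" --pt "0 0 0 -0.6 0 14 25" --pt "0 0 0 -0.6 0 17 25" --pt "0 0 0 -0.6 0 20 25" --pt "0 0 0 -0.6 0 22 25" --pt "0 0 0 -0.6 0 22.5 25"

```text
t: 9.35
ee_pos: [0.5173, 0.1846, 0.0662]
tcp_rot: [-0.0, -0.088, 0.996, -0.0]
ft_force: [-2.7, -1.2, 8.3]
grip_width: 0.361
```

Emit:
jog_arm --pt "0 0 0 0 0 -1 45" --pt "0 0 0 0 0 -1 55" --pt "0 0 0 0 0 -1 55" --pt "0 0 0 0 0 -1 55" --pt "0 0 0 0 0 -30 55" --pt "0 0 0 0 0 -80 55" --pt "0 0 0 0 0 -110 45" --pt "0 0 0 0 0 -110 40"

```text
t: 10.35
ee_pos: [0.5192, 0.1851, 0.179]
tcp_rot: [0.003, -0.088, 0.996, 0.0]
ft_force: [0.2, 0.2, -0.5]
grip_width: 0.419
```

```bash
python3 -c "
from h import *
print(robot.state()['ee_pos'],robot.state()['ft_force']);go([.603,-.2675,.176])"
```

```text
[0.5192368  0.18508158 0.17901035] [ 0.22894511  0.24715333 -0.53074858]
turn [ 0.   0.3 -0. ] shift [  -3.3 -460.3    2.8]
```

Emit:
jog_arm --pt "0 0 0 0 -45 0 40" --pt "0 0 0 0 -105 0 40" --pt "0 0 0 0 -167 0 40" --pt "0 0 0 0 -229 0 40" --pt "0 0 0 0 -291 0 40" --pt "0 0 0 0 -353 0 40" --pt "0 0 0 -2 -415 0 40" --pt "0 0 0 -3.3 -460.3 2.8 40"

```text
t: 11.35
ee_pos: [0.6004, -0.2705, 0.1709]
tcp_rot: [-0.001, -0.087, 0.996, 0.0]
ft_force: [0.3, -0.7, 0.2]
grip_width: 0.4
```

Emit:
jog_arm --pt "0 0 0 0 0 0 40" --pt "0 0 0 0 0 0 40" --pt "0 0 0 0 0 0 40" --pt "0 0 0 0 0 0 40" --pt "0 0 0 0 0 0 40" --pt "0 0 0 0 0 0 40" --pt "0 0 0 0 0 0 40" --pt "0 0 0 0 0 0 40"

```text
t: 12.35
ee_pos: [0.601, -0.2681, 0.1729]
tcp_rot: [0.0, -0.088, 0.996, -0.0]
ft_force: [0.3, 0.3, -0.9]
grip_width: 0.397
```

```bash
python3 - <<'E'
from h import *
go([.603,-.2675,.067])
f,K,cw=grab("wrist","w5"); cv2.imwrite("pics/w5b.png",cv2.resize(f[:,:,::-1],(800,600),interpolation=cv2.INTER_CUBIC))
E
```

```text
turn [-0.  0. -0.] shift [ -2.1   0.2 105.9]
```

View pics/w5b.png

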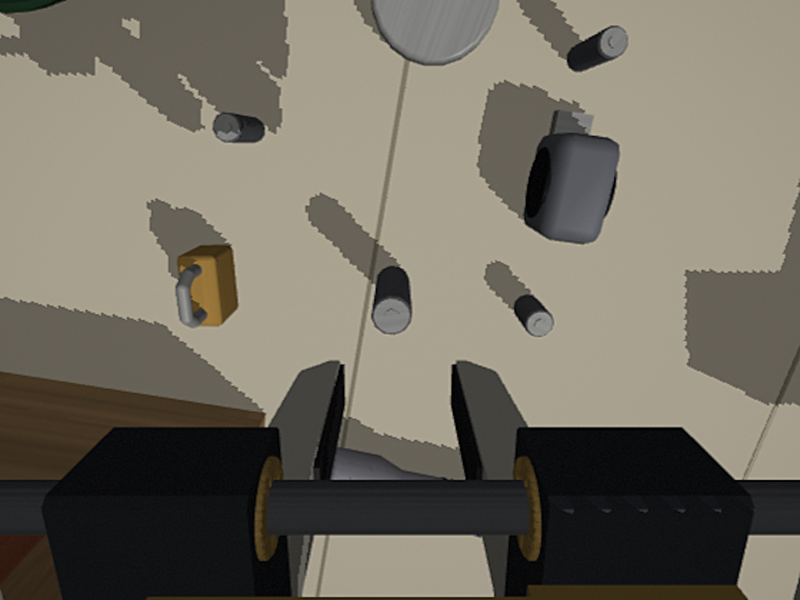

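The 21700 top is at (392,315), centred between the jaws, and the 123 is at (538,323). I'll descend and grasp.

Emit:
jog_arm --pt "0 0 0 -2 0 20 40" --pt "0 0 0 -2 0 50 40" --pt "0 0 0 -2 0 80 40" --pt "0 0 0 -2 0 98 40" --pt "0 0 0 -2 0 106 40" --pt "0 0 0 -2 0 106 40" --pt "0 0 0 -2 0 106 15" --pt "0 0 0 -2 0 106 12"

```text
t: 13.4
ee_pos: [0.6038, -0.2682, 0.0683]
tcp_rot: [0.001, -0.088, 0.996, -0.001]
ft_force: [-0.2, -0.1, -0.0]
grip_width: 0.234
```

Emit:
jog_arm --pt "0 0 0 0 0 0 12" --pt "0 0 0 0 0 0 12" --pt "0 0 0 0 0 0 12" --pt "0 0 0 0 0 -15 12" --pt "0 0 0 0 0 -50 12" --pt "0 0 0 0 0 -90 12" --pt "0 0 0 0 0 -105 12" --pt "0 0 0 0 0 -105 12" --force 40

```text
t: 14.4
ee_pos: [0.6036, -0.268, 0.1731]
tcp_rot: [0.001, -0.088, 0.996, -0.001]
ft_force: [-0.5, -1.3, -1.2]
grip_width: 0.213
```

```bash
python3 -c "
from h import *
go([.5316,.1021,.17])"
```

```text
turn [-0.1  0.1 -0. ] shift [  6.2 377.    2.5]
```

Emit:
jog_arm --pt "0 0 0 0 35 0 12" --pt "0 0 0 1 90 0 12" --pt "0 0 0 2 150 0 12" --pt "0 0 0 3 210 0 12" --pt "0 0 0 4 270 0 12" --pt "0 0 0 5 325 2 12" --pt "0 0 0 5.8 362 2 12" --pt "0 0 0 5.8 377 2 12"

```text
t: 15.4
ee_pos: [0.5295, 0.1042, 0.1675]
tcp_rot: [-0.002, -0.089, 0.996, 0.0]
ft_force: [0.1, -0.1, -0.2]
grip_width: 0.215
```

Emit:
jog_arm --pt "0 0 0 0 0 10 12" --pt "0 0 0 0 0 25 12" --pt "0 0 0 0 0 40 12" --pt "0 0 0 0 0 50 12" --pt "0 0 0 0 0 56 12" --pt "0 0 0 0 0 56 12" --pt "0 0 0 0 0 56 12" --pt "0 0 0 0 0 56 12"

```text
t: 16.4
ee_pos: [0.5318, 0.1025, 0.1145]
tcp_rot: [0.001, -0.088, 0.996, -0.0]
ft_force: [0.3, 0.2, -0.0]
grip_width: 0.215
```

```bash
python3 - <<'E'
from h import *
print(robot.state()["ee_pos"]);go([.532,.1021,.104])
f,K,cw=grab("wrist","w6"); cv2.imwrite("pics/w6b.png",cv2.resize(f[150:390,150:400,::-1],None,fx=2.4,fy=2.4,interpolation=cv2.INTER_CUBIC))
E
```

```text
[0.53182798 0.10254193 0.11452491]
turn [-0.   0.1 -0. ] shift [-0.1 -0.5 10.5]
```

View pics/w6b.png

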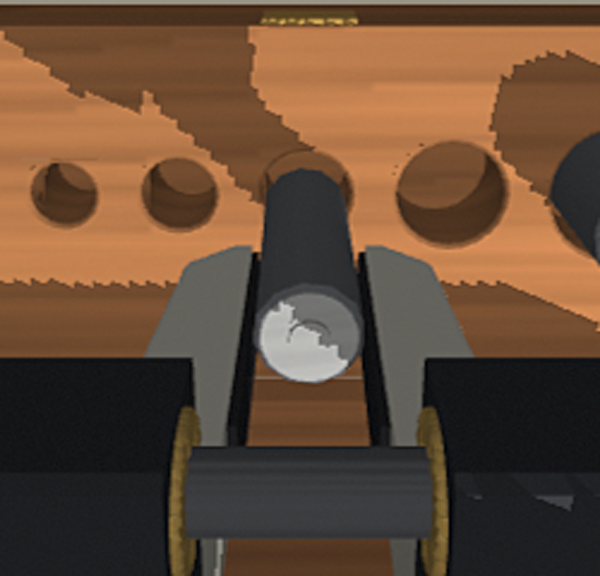

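The well and cell bottom line up: well centre x≈306, cell ≈306. I'll insert.

Emit:
jog_arm --pt "0 0 0 0 -0.3 4 12" --pt "0 0 0 0 -0.3 8 12" --pt "0 0 0 0 -0.3 13 12" --pt "0 0 0 0 -0.3 18 12" --pt "0 0 0 0 -0.3 24 12" --pt "0 0 0 0 -0.3 30 12" --pt "0 0 0 0 -0.3 34 12" --pt "0 0 0 0 -0.3 36 12"

```text
t: 17.45
ee_pos: [0.5326, 0.1021, 0.0799]
tcp_rot: [0.001, -0.088, 0.996, -0.0]
ft_force: [-6.4, -2.6, 23.2]
grip_width: 0.217
```

Emit:
jog_arm --pt "0 0 0 0 0 -3 35" --pt "0 0 0 0 0 -3 40" --pt "0 0 0 0 0 -3 40" --pt "0 0 0 0 0 -3 40" --pt "0 0 0 0 0 -20 40" --pt "0 0 0 0 0 -60 40" --pt "0 0 0 0 0 -90 40" --pt "0 0 0 0 0 -90 40"

```text
t: 18.45
ee_pos: [0.5338, 0.1024, 0.1723]
tcp_rot: [0.004, -0.088, 0.996, 0.0]
ft_force: [0.3, 0.6, 0.1]
grip_width: 0.403
```

Emit:
jog_arm --pt "0 0 0 -3 -30 0 40" --pt "0 0 0 -8 -80 0 40" --pt "0 0 0 -12 -135 0 40" --pt "0 0 0 -16 -190 0 40" --pt "0 0 0 -20 -240 0 40" --pt "0 0 0 -22 -275 0 40" --pt "0 0 0 -23 -290 0 40" --pt "0 0 0 -23 -290 0 40"

```text
t: 19.45
ee_pos: [0.6044, -0.1794, 0.1671]
tcp_rot: [-0.0, -0.087, 0.996, 0.0]
ft_force: [0.0, 0.2, -0.2]
grip_width: 0.402
```

```bash
python3 - <<'E'
from h import *
print(robot.state()["ee_pos"],robot.state()["grip_width"]);go([.6056,-.1825,.046])
E
```

```text
[ 0.60444228 -0.17941475  0.1671191 ] 0.4024482852948343
turn [ 0.  -0.1 -0.1] shift [ -0.7  -3.3 121.1]
```

Emit:
jog_arm --pt "0 0 0 -0.5 -1 25 40" --pt "0 0 0 -0.5 -1 60 40" --pt "0 0 0 -0.5 -1 95 40" --pt "0 0 0 -0.5 -1 115 40" --pt "0 0 0 -0.5 -1 122 40" --pt "0 0 0 -0.5 -1 122 40" --pt "0 0 0 -0.5 -1 122 40" --pt "0 0 0 -0.5 -1 122 40"

```text
t: 20.45
ee_pos: [0.6063, -0.1807, 0.0472]
tcp_rot: [0.001, -0.088, 0.996, -0.0]
ft_force: [0.3, -0.4, 0.4]
grip_width: 0.4
```

```bash
python3 - <<'E'
from h import *
go([.6056,-.1825,.046])
f,K,cw=grab("wrist","w7"); cv2.imwrite("pics/w7b.png",cv2.resize(f[150:390,150:400,::-1],None,fx=2.4,fy=2.4,interpolation=cv2.INTER_CUBIC))
E
```

```text
turn [-0.1  0.1 -0. ] shift [ 1.  -1.7  1.2]
```

View pics/w7b.png

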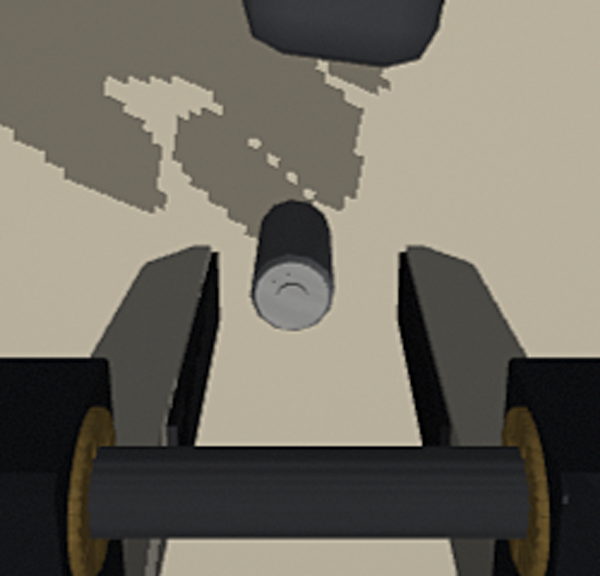

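The 123 stands between the jaws, about 3.5 mm to the -y side. I'll centre on it and grip.

Emit:
jog_arm --pt "0 0 0 0 -2 0 40" --pt "0 0 0 0 -3.4 1 40" --pt "0 0 0 0 -3.4 1 30" --pt "0 0 0 0 -3.4 1 12" --pt "0 0 0 0 -3.4 1 10" --pt "0 0 0 0 -3.4 1 10" --pt "0 0 0 0 -3.4 1 10" --pt "0 0 0 0 -3.4 1 10" --force 30

```text
t: 21.5
ee_pos: [0.6061, -0.1836, 0.0449]
tcp_rot: [0.0, -0.088, 0.996, -0.0]
ft_force: [0.9, 0.2, -0.8]
grip_width: 0.169
```

Emit:
jog_arm --pt "0 0 0 0 0 0 10" --pt "0 0 0 0 0 -10 10" --pt "0 0 0 0 0 -30 10" --pt "0 0 0 0 0 -65 10" --pt "0 0 0 0 0 -100 10" --pt "0 0 0 0 0 -100 10" --pt "0 0 0 0 0 -100 10" --pt "0 0 0 0 0 -100 10"

```text
t: 22.5
ee_pos: [0.6052, -0.1833, 0.1435]
tcp_rot: [-0.001, -0.088, 0.996, 0.001]
ft_force: [0.6, 1.6, 0.7]
grip_width: 0.172
```

```bash
python3 - <<'E'
from h import *
print(robot.state()["ee_pos"],robot.state()["grip_width"]);go([.5384,.0686,.14])
E
```

```text
[ 0.60518745 -0.18327654  0.14351185] 0.17180655152420024
turn [ 0.1 -0.1 -0. ] shift [ 21.7 259.7   3.9]
```

Emit:
jog_arm --pt "0 0 0 3 30 -5 10" --pt "0 0 8 6 75 -10 10" --pt "0 0 16 10 120 -10 10" --pt "0 0 24 14 165 -10 10" --pt "0 0 32 17 205 -10 10" --pt "0 0 40 20 240 -10 10" --pt "0 0 45 21.7 256 -10 10" --pt "0 0 45 21.7 260 -10 10"

```text
t: 23.5
ee_pos: [0.5382, 0.0695, 0.1538]
tcp_rot: [-0.001, 0.299, 0.954, -0.0]
ft_force: [-0.1, -0.8, 0.0]
grip_width: 0.165
```

Emit:
jog_arm --pt "0 0 0 0 0 10 10" --pt "0 0 0 0 0 25 10" --pt "0 0 0 0 0 40 10" --pt "0 0 0 0 0 52 10" --pt "0 0 0 0 0 52 10" --pt "0 0 0 0 0 52 10" --pt "0 0 0 0 0 52 10" --pt "0 0 0 0 0 52 10"

```text
t: 24.5
ee_pos: [0.5396, 0.0686, 0.1035]
tcp_rot: [0.001, 0.3, 0.954, 0.0]
ft_force: [0.1, 0.1, 0.6]
grip_width: 0.17
```

```bash
python3 - <<'E'
from h import *
print(robot.state()["ee_pos"],robot.state()["joint_positions"].round(2));go([.5384,.0686,.08],YB-np.pi/4)
f,K,cw=grab("wrist","w8"); cv2.imwrite("pics/w8b.png",cv2.resize(f[120:370,130:420,::-1],None,fx=2.4,fy=2.4,interpolation=cv2.INTER_CUBIC))
E
```

```text
[0.53961369 0.06864835 0.10346586] [ 0.03  0.09  1.79  0.    1.26 -0.93]
turn [ 0.   0.1 -0. ] shift [ 1.  -0.8 23.5]
```

View pics/w8b.png

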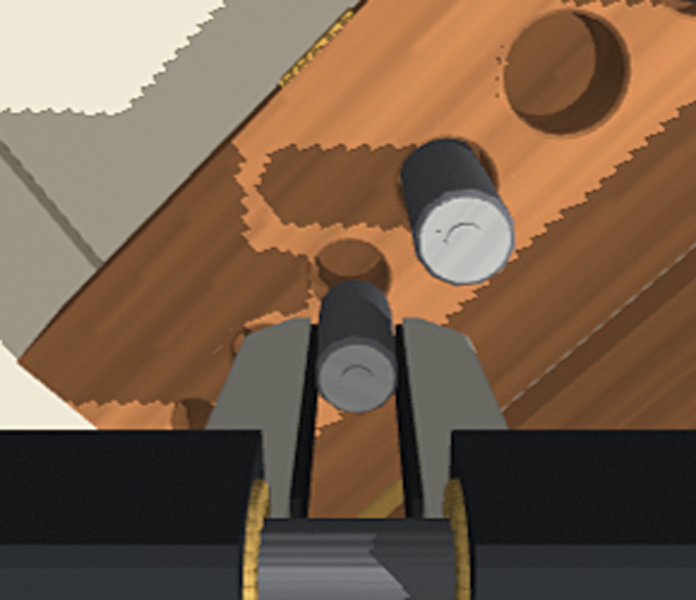

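The 21700 is seated. The 123 well is at x≈353 and the cell at 356, so I'll make a small correction and lower it.

Emit:
jog_arm --pt "0 0 0 1.4 -1 4 10" --pt "0 0 0 1.4 -1 8 10" --pt "0 0 0 1.4 -1 12 10" --pt "0 0 0 1.4 -1 16 10" --pt "0 0 0 1.4 -1 19 10" --pt "0 0 0 1.4 -1 22 10" --pt "0 0 0 1.4 -1 24 10" --pt "0 0 0 1.4 -1 24 10"

```text
t: 25.55
ee_pos: [0.5374, 0.0686, 0.0787]
tcp_rot: [-0.0, 0.3, 0.954, -0.0]
ft_force: [-0.1, 0.3, -0.4]
grip_width: 0.168
```

Emit:
jog_arm --pt "0 0 0 0 0 0 20" --pt "0 0 0 0 0 0 26" --pt "0 0 0 0 0 0 26" --pt "0 0 0 0 0 0 26" --pt "0 0 0 0 0 -10 26" --pt "0 0 0 0 0 -40 26" --pt "0 0 0 0 0 -60 26" --pt "0 0 0 0 0 -60 26"

```text
t: 26.55
ee_pos: [0.5392, 0.0686, 0.1415]
tcp_rot: [0.002, 0.3, 0.954, 0.001]
ft_force: [0.7, -0.1, -0.4]
grip_width: 0.256
```

```bash
python3 - <<'E'
from h import *
f,K,cw=grab("wrist","w9"); a=f[120:370,130:420,::-1]; g=grab("top","t9")[0][180:240,165:265,::-1]
A=cv2.resize(a,None,fx=1.4,fy=1.4,interpolation=cv2.INTER_CUBIC); B=cv2.resize(g,(A.shape[1],int(A.shape[1]*.6)),interpolation=cv2.INTER_CUBIC)
cv2.imwrite("pics/w9b.png",np.vstack([A,B])); print(A.shape)
print(robot.state()["ee_pos"]); go([.459,-.189,.15])
K,cw=load("top0"); f=grab("top","t9")[0]
E
```

```text
(350, 406, 3)
[0.53742029 0.06857164 0.13868656]
turn [  0.   0. -45.] shift [ -83.2 -256.1  -11.3]
```

View pics/w9b.png

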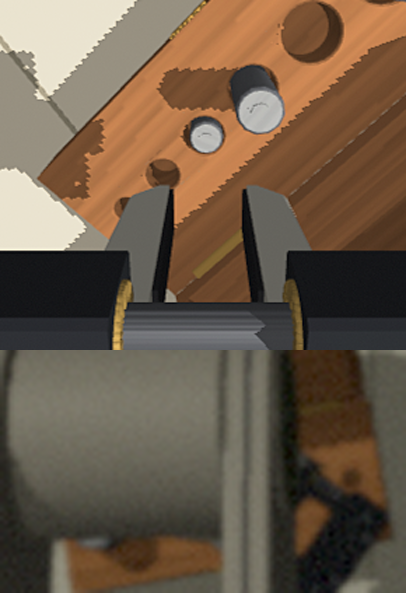

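The 123 is down in its well, beside the seated 21700. Next, the AAs.

Emit:
jog_arm --pt "0 0 -6 -10 -30 -15 35" --pt "0 0 -14 -25 -75 -22 35" --pt "0 0 -22 -40 -120 -22 35" --pt "0 0 -30 -55 -165 -22 35" --pt "0 0 -38 -68 -210 -22 35" --pt "0 0 -45 -78 -240 -22 35" --pt "0 0 -45 -83 -256 -22 35" --pt "0 0 -45 -83 -256 -22 35"

```text
t: 27.7
ee_pos: [0.4585, -0.1891, 0.1601]
tcp_rot: [-0.0, -0.086, 0.996, 0.0]
ft_force: [0.2, 0.2, -0.2]
grip_width: 0.352
```

```bash
cat >> h.py <<'E'
def bottle():
    "shift of the bottle in the top view against the first picture (px), with match score"
    f=grab("top")[0][:,:,::-1]; t=cv2.imread("pics/top0.png")[225:272,108:158]
    r=cv2.matchTemplate(f[180:320,60:230],t,cv2.TM_CCOEFF_NORMED); _,m,_,l=cv2.minMaxLoc(r); 
    return l[0]+60-108,l[1]+180-225,round(m,3)
E
python3 - <<'E'
from h import *
print(robot.state()["ee_pos"],bottle()); go([.4598,-.190,.050])
f,K,cw=grab("wrist","w10"); g=cv2.cvtColor(f,cv2.COLOR_RGB2GRAY)
c=w2px(K,cw,(.4595,-.1897,.05)); print(c)
u,v=c.round().astype(int); p=g[v-20:v+20,u-25:u+25]; print("\n".join("".join("%4d"%x for x in r[::2]) for r in p[::2]))
E
```

```text
[ 0.45849347 -0.18908123  0.16013077] (0, 0, 0.996)
turn [ 0.1 -0.  -0.2] shift [ -0.7  -2.  110.2]
[275.52595085 217.31380404]
 158 157 158 158 158 164 107 107  40  28  31  30  31  31  28  28 111 159 157 157 158 157 158 158 157
 158 158 158 158 159 158 160 170  40  28  30  31  33  28  31  27 112 160 158 158 158 158 157 157 158
 158 158 158 158 158 158 157 168   7  28  30  31  31  30  31  28  86 163 158 159 157 158 158 158 158
 158 157 158 158 158 158 158 152  11  28  29  30  30  29  28  27  90 163 157 158 157 158 158 158 159
 158 157 158 158 158 157 159 153  15  28  31  35  35  37  27  27  62 165 157 158 158 159 158 158 157
 157 158 158 158 158 158 159 138  18  47  61 100 111  82  66  38  63 166 158 158 158 158 157 157 158
 158 158 158 159 158 158 159 139  34 116 127 125 123 128 127  84  55 165 158 159 158 158 158 157 157
 158 158 157 157 158 158 160 128 103 125 123 116 121 127 127 119  67 165 157 158 158 158 158 158 158
 163 159 159 158 158 157 161 103 117 122 114 128 131 109 124 125  91 165 157 158 158 158 158 158 157
  85 157 156 160 159 158 161 112 127 122 126 127 128 124 122 12
[... 347 characters left out ...]
97  95  96  94  95  91  90  96  96  86  83  93  95 168 159 158 158 157 158 158 158 158 158 158
  96  97  96  95  96  96  96  96  95  97  96  96  96  91 161 161 157 158 158 158 158 158 158 159 158
  96  95  95  96  96  97  99  98  98  97  98  96  96  96  90 114 159 158 158 158 157 158 157 158 157
  95  95  95  97  96  87  42  55  69  80  94  94  96  97  98 126 157 159 157 158 157 158 158 158 157
  96  95  96  96  96  87  47  49  50  50  48  49  47  46  45  54 108 164 157 158 158 157 158 158 157
  95  95  97  97  97  88  80  74  73  65  75  64  57  50  45  46  38 147 158 158 158 157 158 157 157
  95  95  95  95  97  85  74  75  75  71 134 133 134 136 139 120  91 149 157 157 158 157 157 157 157
```

Emit:
jog_arm --pt "0 0 0 -0.7 -1 20 35" --pt "0 0 0 -0.7 -1 55 35" --pt "0 0 0 -0.7 -1 90 35" --pt "0 0 0 -0.7 -1 106 35" --pt "0 0 0 -0.7 -1 110 35" --pt "0 0 0 -0.7 -1 110 25" --pt "0 0 0 -0.7 -1 110 7" --pt "0 0 0 -0.7 -1 110 7"

```text
t: 28.8
ee_pos: [0.4607, -0.1902, 0.0521]
tcp_rot: [0.001, -0.088, 0.996, -0.001]
ft_force: [0.1, 0.7, 2.9]
grip_width: 0.148
```

Emit:
jog_arm --pt "0 0 0 0 0 0 7" --pt "0 0 0 0 0 0 7" --pt "0 0 0 0 0 0 7" --pt "0 0 0 0 0 -20 7" --pt "0 0 0 0 0 -60 7" --pt "0 0 0 0 0 -120 7" --pt "0 0 0 0 0 -180 7" --pt "0 0 0 0 0 -210 7"

```text
t: 29.8
ee_pos: [0.4608, -0.1903, 0.2652]
tcp_rot: [0.002, -0.088, 0.996, -0.002]
ft_force: [-0.5, -1.0, -1.2]
grip_width: 0.146
```

```bash
python3 - <<'E'
from h import *
print(robot.state()["ee_pos"],robot.state()["grip_width"],bottle()); go([.446,.3375,.26])
E
```

```text
[ 0.46081409 -0.19031503  0.26520156] 0.14583671220649683 (0, 0, 0.996)
turn [-0.3  0.4 -0. ] shift [-76.7 523.    5.9]
```

Emit:
jog_arm --pt "0 0 0 -5 35 0 7" --pt "0 0 0 -12 85 0 7" --pt "0 0 0 -20 140 0 7" --pt "0 0 0 -28 195 0 7" --pt "0 0 0 -36 250 0 7" --pt "0 0 0 -44 305 0 7" --pt "0 0 0 -52 360 0 7" --pt "0 0 0 -60 410 0 7"

```text
t: 30.85
ee_pos: [0.4466, 0.2263, 0.2604]
tcp_rot: [-0.0, -0.088, 0.996, -0.0]
ft_force: [1.0, -0.8, 0.8]
grip_width: 0.148
```

Emit:
jog_arm --pt "0 0 0 -5 40 0 7" --pt "0 0 0 -10 75 0 7" --pt "0 0 0 -14 100 0 7" --pt "0 0 0 -16.5 111 0 7" --pt "0 0 0 -16.5 112 0 7" --pt "0 0 0 -16.5 112 0 7" --pt "0 0 0 -16.5 112 0 7" --pt "0 0 0 -16.5 112 0 7"

```text
t: 31.85
ee_pos: [0.444, 0.3371, 0.261]
tcp_rot: [0.0, -0.087, 0.996, 0.0]
ft_force: [0.0, -0.2, -1.2]
grip_width: 0.147
```

```bash
python3 - <<'E'
from h import *
print(robot.state()["ee_pos"]); go([.446,.3375,.22])
f,K,cw=grab("wrist","w11"); cv2.imwrite("pics/w11b.png",cv2.resize(f[80:380,100:460,::-1],None,fx=2,fy=2,interpolation=cv2.INTER_CUBIC))
print([((w2px(K,cw,(.446,.3375,.165))-[100,80])*2).round()],((w2px(K,cw,T()[:3,3]-[0,0,.051])-[100,80])*2).round())
E
```

```text
[0.44403249 0.33711496 0.26100246]
turn [ 0.   0.  -0.1] shift [-2.  0. 41.]
[array([356., 291.])] [356. 336.]
```

View pics/w11b.png

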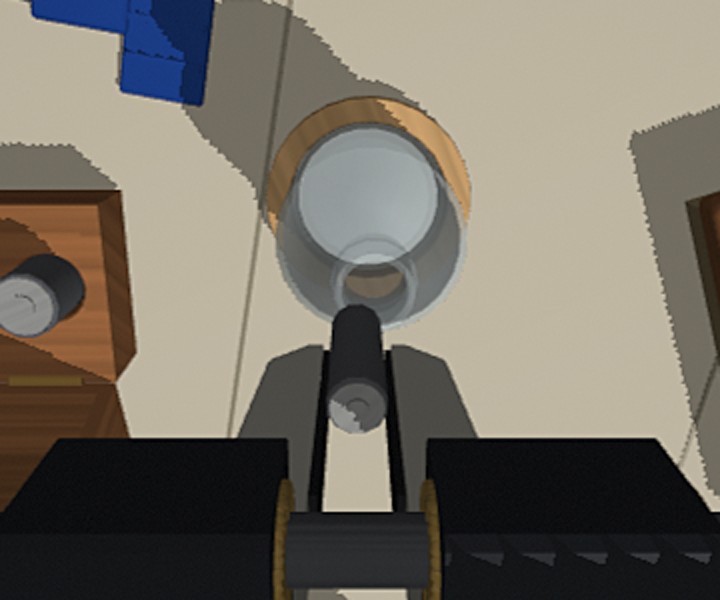

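```bash
python3 - <<'E'
from h import *
K,cw=load("w11")
m=px2w(K,cw,100+374/2,80+284/2,.165); b=px2w(K,cw,100+357/2,80+(336)/2,.21)
print(m, px2w(K,cw,100+331/2,80+284/2,.165)-px2w(K,cw,100+417/2,80+284/2,.165), bottle())
# foot circle: leftmost ~264, rightmost ~472 at v~200
print("foot",px2w(K,cw,100+369/2,80+200/2,.016),(px2w(K,cw,100+265/2,180,.016)-px2w(K,cw,100+472/2,180,.016)))
print("top of cell",px2w(K,cw,100+357/2,80+406/2,.2605)); go([m[0],m[1],.2])
E
```

```text
[0.44225278 0.34335928 0.165     ] [ 0.00520164 -0.02944615  0.        ] (0, 0, 0.563)
foot [0.44427468 0.34449854 0.016     ] [ 0.01960273 -0.11097454  0.        ]
top of cell [0.43942654 0.33676045 0.2605    ]
turn [ 0.   0.  -0.1] shift [ 0.7  6.3 61. ]
```

Emit:
jog_arm --pt "0 0 0 -1.7 6 5 7" --pt "0 0 0 -1.7 6 15 7" --pt "0 0 0 -1.7 6 25 7" --pt "0 0 0 -1.7 6 35 7" --pt "0 0 0 -1.7 6 42 7" --pt "0 0 0 -1.7 6 46 7" --pt "0 0 0 -1.7 6 50 7" --pt "0 0 0 -1.7 6 52 7"

```text
t: 32.95
ee_pos: [0.4445, 0.3439, 0.2088]
tcp_rot: [0.0, -0.088, 0.996, 0.0]
ft_force: [-1.2, -0.4, -0.4]
grip_width: 0.15
```

Emit:
jog_arm --pt "0 0 0 0 0 4 7" --pt "0 0 0 0 0 8 7" --pt "0 0 0 0 0 12 7" --pt "0 0 0 0 0 15 7" --pt "0 0 0 0 0 17 7" --pt "0 0 0 0 0 17 7" --pt "0 0 0 0 0 17 16" --pt "0 0 0 0 0 17 24"

```text
t: 33.95
ee_pos: [0.4446, 0.3439, 0.1921]
tcp_rot: [0.0, -0.088, 0.996, 0.0]
ft_force: [-1.1, -1.0, 0.1]
grip_width: 0.221
```

Emit:
jog_arm --pt "0 0 0 0 0 0 35" --pt "0 0 0 0 0 0 35" --pt "0 0 0 0 0 0 35" --pt "0 0 0 0 0 -10 35" --pt "0 0 0 0 0 -35 35" --pt "0 0 0 0 0 -70 35" --pt "0 0 0 0 0 -70 35" --pt "0 0 0 0 0 -70 35"

```text
t: 34.95
ee_pos: [0.4444, 0.3439, 0.2619]
tcp_rot: [0.0, -0.088, 0.996, 0.0]
ft_force: [0.1, -0.8, -0.7]
grip_width: 0.349
```

```bash
python3 - <<'E'
from h import *
print(robot.state()["ee_pos"]); go([.5285,-.3655,.26])
f,K,cw=grab("wrist","w12")
E
```

```text
[0.44443864 0.34385406 0.26186039]
turn [ 0.  0. -0.] shift [  41.3 -713.1    1.8]
```

Emit:
jog_arm --pt "0 0 0 2 -35 0 35" --pt "0 0 0 5 -90 0 35" --pt "0 0 0 8 -150 0 35" --pt "0 0 0 12 -210 0 35" --pt "0 0 0 16 -270 0 35" --pt "0 0 0 20 -330 0 35" --pt "0 0 0 23 -390 0 35" --pt "0 0 0 26 -445 0 35"

```text
t: 36.0
ee_pos: [0.496, -0.1008, 0.2606]
tcp_rot: [-0.001, -0.088, 0.996, 0.0]
ft_force: [0.0, 0.4, -0.0]
grip_width: 0.349
```

Emit:
jog_arm --pt "0 0 0 3 -50 0 35" --pt "0 0 0 6 -105 15 35" --pt "0 0 0 9 -160 40 35" --pt "0 0 0 12 -210 70 35" --pt "0 0 0 14 -248 95 35" --pt "0 0 0 15 -265 100 35" --pt "0 0 0 15 -268 100 35" --pt "0 0 0 15 -268 100 35"

```text
t: 37.0
ee_pos: [0.5295, -0.3647, 0.1632]
tcp_rot: [0.001, -0.088, 0.996, -0.0]
ft_force: [0.6, -0.3, 0.8]
grip_width: 0.353
```

```bash
python3 - <<'E'
from h import *
print(robot.state()["ee_pos"],bottle()); go([.5280,-.3650,.050])
f,K,cw=grab("wrist","w13"); g=cv2.cvtColor(f,cv2.COLOR_RGB2GRAY)
c=w2px(K,cw,(.528,-.365,.05)); print(c)
u,v=c.round().astype(int); p=g[v-24:v+16,u-25:u+25]; print("\n".join("".join("%4d"%x for x in r[::2]) for r in p[::2]))
# bottle interior change between before/after drop, top view
a=cv2.imread("pics/top0.png"); b=grab("top","t13")[0][:,:,::-1]; d=np.abs(a.astype(int)-b).sum(2)[215:275,100:165]; print("changed px",(d>60).sum(), np.argwhere(d>60).mean(0)+[215,100])
E
```

```text
[ 0.52951126 -0.36467281  0.1631561 ] (0, 0, 0.959)
turn [-0.1  0.1  0. ] shift [ 1.900e+00 -1.000e-01  1.133e+02]
[277.59666244 212.97466813]
 159 158 162 147 110  93  95  97  98  84  45  24  27  21  42 163 160 157 159 159 158 159 157 159 158
 158 158 157 159 164  86  95  96  99  31  28  31  32  32  25  54 166 159 158 158 158 158 158 158 158
 158 159 158 157 160 146 102  95  63  26  32  32  31  30  32  18 130 160 158 158 158 159 158 159 158
 158 158 158 157 159 159 164 150  46  28  30  31  31  30  30  25 108 160 159 157 158 158 158 157 158
 158 159 158 158 159 158 160 108  30  28  28  32  31  30  30  29 112 160 159 159 158 159 158 158 158
 158 159 158 158 158 158 158 168  34  30  29  30  31  30  30  29  87 163 158 159 158 157 158 158 158
 159 158 157 158 158 158 159 166   9  27  30  31  28  29  29  26  85 164 158 158 159 158 158 159 157
 159 158 158 157 158 158 158 155  12  29  38  56  59  53  37  28  66 166 159 159 158 158 158 158 159
 159 158 157 159 157 157 160 144  17  59 115 132 132 131  85  51  63 166 159 158 158 159 158 158 158
 158 158 158 157 157 159 160 136  53 133 126 125
[... 404 characters left out ...]
 128 123 123 126 111 160 160 158 158 158 158 157 158
 159 158 158 158 158 158 158 161 104 119 126 128 127 123 123 102 164 159 159 158 158 158 158 158 158
 158 158 158 158 158 158 159 158 162 130 110 121 116 117 115 165 158 158 158 158 158 158 159 159 158
 158 158 158 159 158 159 158 158 159 159 164 165 156 165 160 159 158 158 159 158 158 157 158 159 159
 158 158 159 157 158 158 158 157 158 159 158 158 159 158 159 158 158 157 158 158 158 158 158 158 159
 158 158 158 158 159 159 158 159 158 158 158 159 158 159 158 158 158 157 158 158 158 158 159 158 158
 157 158 158 157 158 158 158 158 158 159 158 158 158 158 158 158 158 158 158 158 158 158 159 159 158
changed px 57 [253.33333333 133.80701754]
```

The AA top sits where predicted, at (277,212). The bottle hasn't moved, and the top view has changed inside it, so the first cell is in. I'll grasp the second.

Emit:
jog_arm --pt "0 0 0 0.5 0 20 35" --pt "0 0 0 0.5 0 55 35" --pt "0 0 0 0.5 0 90 35" --pt "0 0 0 0.5 0 108 35" --pt "0 0 0 0.5 0 113 35" --pt "0 0 0 0.5 0 113 25" --pt "0 0 0 0.5 0 113 7" --pt "0 0 0 0.5 0 113 7"

```text
t: 38.15
ee_pos: [0.5292, -0.3662, 0.0505]
tcp_rot: [0.001, -0.088, 0.996, -0.001]
ft_force: [1.0, -1.0, 3.0]
grip_width: 0.15
```

Emit:
jog_arm --pt "0 0 0 0 0 0 7" --pt "0 0 0 0 0 0 7" --pt "0 0 0 0 0 0 7" --pt "0 0 0 0 0 -20 7" --pt "0 0 0 0 0 -60 7" --pt "0 0 0 0 0 -120 7" --pt "0 0 0 0 0 -180 7" --pt "0 0 0 0 0 -210 7"

```text
t: 39.15
ee_pos: [0.5293, -0.3662, 0.2652]
tcp_rot: [0.002, -0.088, 0.996, -0.002]
ft_force: [0.6, -0.2, -0.9]
grip_width: 0.149
```

Emit:
jog_arm --pt "0 0 0 -2 35 0 7" --pt "0 0 0 -5 90 0 7" --pt "0 0 0 -8 150 0 7" --pt "0 0 0 -12 210 0 7" --pt "0 0 0 -16 270 0 7" --pt "0 0 0 -20 330 0 7" --pt "0 0 0 -23 385 0 7" --pt "0 0 0 -25 430 0 7"

```text
t: 40.15
ee_pos: [0.4771, 0.0643, 0.2602]
tcp_rot: [0.001, -0.088, 0.996, 0.0]
ft_force: [0.5, -0.8, -1.0]
grip_width: 0.143
```

```bash
python3 - <<'E'
from h import *
print(robot.state()["ee_pos"],bottle()); go([.4445,.3439,.26])
E
```

```text
[0.47706324 0.06434501 0.26020657] (-1, 0, 0.678)
turn [0.2 0.1 0.1] shift [-17.6 276.6   1.1]
```

Emit:
jog_arm --pt "0 0 0 -2 45 0 7" --pt "0 0 0 -5 100 0 7" --pt "0 0 0 -9 155 0 7" --pt "0 0 0 -13 210 0 7" --pt "0 0 0 -16 250 0 7" --pt "0 0 0 -17 270 0 7" --pt "0 0 0 -17 274.5 0 7" --pt "0 0 0 -17 274.5 0 7"

```text
t: 41.2
ee_pos: [0.4467, 0.3346, 0.259]
tcp_rot: [0.0, -0.088, 0.996, -0.0]
ft_force: [0.3, -0.2, 0.2]
grip_width: 0.146
```

```bash
python3 - <<'E'
from h import *
go([.4445,.3439,.26])
f,K,cw=grab("wrist","w14")
# compare ring place with w12 (just after first drop, same pose)
a=cv2.imread("pics/w12.png"); b=f[:,:,::-1]
t=a[125:208,225:345]; r=cv2.matchTemplate(b,t,cv2.TM_CCOEFF_NORMED); _,m,_,l=cv2.minMaxLoc(r); print("shift px",l[0]-225,l[1]-125,m)
K0,c0=load("w12"); p=np.linalg.inv(c0)[:3,3]-np.linalg.inv(cw)[:3,3]; print("cam moved",p)
E
```

```text
turn [-0.   0.  -0.1] shift [ 0.6  9.5 -1. ]
shift px 9 0 0.9663906097412109
cam moved [-0.00230443  0.00907812  0.00281054]
```

Emit:
jog_arm --pt "0 0 0 0.6 5 0 7" --pt "0 0 0 0.6 9.3 5 7" --pt "0 0 0 0.6 9.3 15 7" --pt "0 0 0 0.6 9.3 27 7" --pt "0 0 0 0.6 9.3 38 7" --pt "0 0 0 0.6 9.3 44 7" --pt "0 0 0 0.6 9.3 48 7" --pt "0 0 0 0.6 9.3 50 7"

```text
t: 42.25
ee_pos: [0.4443, 0.3447, 0.2088]
tcp_rot: [0.0, -0.088, 0.996, 0.0]
ft_force: [-0.4, -0.1, -0.9]
grip_width: 0.146
```

Emit:
jog_arm --pt "0 0 0 0 -0.5 4 7" --pt "0 0 0 0 -0.5 8 7" --pt "0 0 0 0 -0.5 12 7" --pt "0 0 0 0 -0.5 15 7" --pt "0 0 0 0 -0.5 17 7" --pt "0 0 0 0 -0.5 17 7" --pt "0 0 0 0 -0.5 17 16" --pt "0 0 0 0 -0.5 17 24"

```text
t: 43.25
ee_pos: [0.4444, 0.3442, 0.192]
tcp_rot: [0.0, -0.088, 0.996, 0.0]
ft_force: [-0.7, 0.2, -0.2]
grip_width: 0.217
```

Emit:
jog_arm --pt "0 0 0 0 0 0 35" --pt "0 0 0 0 0 0 35" --pt "0 0 0 0 0 0 35" --pt "0 0 0 0 0 -10 35" --pt "0 0 0 0 0 -35 35" --pt "0 0 0 0 0 -70 20" --pt "0 0 0 0 0 -70 5" --pt "0 0 0 0 0 -70 0"

```text
t: 44.25
ee_pos: [0.4443, 0.3441, 0.2619]
tcp_rot: [0.0, -0.088, 0.996, 0.0]
ft_force: [-0.3, -0.0, -0.7]
grip_width: 0.078
```

```bash
python3 - <<'E'
from h import *
grab("wrist","w15")
s=robot.state();print(s["ee_pos"],s["joint_positions"].round(2),s["grip_width"])
# box frame: well D TCP = (.5173,.1846) taken as box (0, yD)
yD=.113-.0  # unused
y=np.array([np.cos(YB),np.sin(YB)]); x=np.array([y[1],-y[0]])
h=np.array([.586,.1135]); 
for a,bx,z in(("behind",.125,.26),("behind low",.125,.13)): p=h+bx*x; print(a,p); go([*p,z])
E
```

```text
[0.44397826 0.34390136 0.26106892] [ 0.57  0.02  1.57 -0.    1.56 -1.18] 0.034840305191366626
behind [0.7090629  0.13542084]
turn [-0.  -0.1 -0. ] shift [-224.5 -251.6    1. ]
behind low [0.7090629  0.13542084]
turn [-0.  -0.1 -0. ] shift [-224.7 -251.6  131. ]
```

Emit:
jog_arm --pt "0 0 0 -25 -10 0 0" --pt "0 0 0 -70 -40 0 0" --pt "0 0 0 -115 -80 0 0" --pt "0 0 0 -155 -130 0 0" --pt "0 0 0 -190 -180 0 0" --pt "0 0 0 -215 -225 0 0" --pt "0 0 0 -224.5 -251.5 0 0" --pt "0 0 0 -224.5 -251.5 0 0"

```text
t: 45.3
ee_pos: [0.7094, 0.1337, 0.2602]
tcp_rot: [-0.001, -0.086, 0.996, -0.0]
ft_force: [0.2, 0.2, 0.2]
grip_width: 0.005
```

Emit:
jog_arm --pt "0 0 0 0 0 20 0" --pt "0 0 0 0 0 50 0" --pt "0 0 0 0 0 85 0" --pt "0 0 0 0 0 115 0" --pt "0 0 0 0 0 135 0" --pt "0 0 0 0 0 143 0" --pt "0 0 0 0 0 143 0" --pt "0 0 0 0 0 143 0"

```text
t: 46.3
ee_pos: [0.7103, 0.136, 0.1206]
tcp_rot: [0.001, -0.088, 0.996, 0.0]
ft_force: [-0.6, 0.8, -0.4]
grip_width: 0.007
```

```bash
python3 - <<'E'
from h import *
s=robot.state(); print(s["ee_pos"],s["ft_force"],bottle()); go([.709,.1354,.117])
a=cv2.imread("pics/top0.png"); b=grab("top","t15")[0]
E
```

```text
[0.7102799  0.13597735 0.12062645] [-0.57957748  0.78600244 -0.39294905] (0, 0, 0.521)
turn [-0.   0.2 -0. ] shift [ 1.4 -0.3  3.7]
```

```bash
python3 - <<'E'
from h import *
for n in("top0","t13","t15"):
    a=cv2.imread(f"pics/{n}.png"); print(n)
    if n!="top0": 
        d=np.abs(a.astype(int)-cv2.imread("pics/top0.png")).sum(2)>60; ys,xs=np.where(d[:,60:200]); print((xs.min()+60,xs.max()+60,ys.min(),ys.max()) if len(xs) else None)
        for r in d[180:320:5,60:260:4]: print("".join(".#"[int(x)] for x in r))
E
```

```text
top0
t13
(np.int64(95), np.int64(199), np.int64(122), np.int64(419))
..................................................
..................................................
..................................................
..................................................
..................................................
..................................................
..................................................
.......................................##.##......
...............................###.....#.#........
...............................####.......#.......
.................................###..............
..................................................
..................................................
..................................................
...................#..............................
..................#...............................
..................................................
..................................................
..................................................
..................................................
...........
[... 1187 characters left out ...]
........######...#.######............
....................#########...######............
..................##############.#####............
...................#############.#####............
......................################............
.......................###############............
............................########..............
............................####...####...........
............................####..#####...........
................#.................#####...........
................#.................#####...........
..................................#####...........
..................................#####...........
..................................#####...........
```

The arm's shadow explains the lower match score. The bottle's left edge is unchanged. Now I'll push the lid shut from behind.

Emit:
jog_arm --pt "0 0 0 20 0 -6 0" --pt "0 0 0 32 0 -10 0" --pt "0 0 0 40 0 -13 0" --pt "0 0 0 50 0 -21 0" --pt "0 0 0 60 0 -29 0" --pt "0 0 0 72 0 -36 0" --pt "0 0 0 85 0 -41 0" --pt "0 0 0 85 0 -41 0"

```text
t: 47.4
ee_pos: [0.6269, 0.121, 0.1623]
tcp_rot: [0.002, -0.088, 0.996, 0.0]
ft_force: [3.3, 1.0, 4.3]
grip_width: 0.004
```

```bash
python3 - <<'E'
from h import *
s=robot.state(); print(s["ee_pos"],s["ft_force"]); go([.709,.1354,.117])
f,K,cw=grab("wrist","w16")
E
```

```text
[0.62689179 0.12099177 0.16228807] [3.32819179 0.95090004 4.26820774]
turn [-0.   0.3 -0. ] shift [-83.2  -0.2  45.7]
```

Emit:
jog_arm --pt "0 0 0 15 0 -3 0" --pt "0 0 0 30 0 -5 0" --pt "0 0 0 45 0 -4 0" --pt "0 0 0 60 0 -2 0" --pt "0 0 0 74 0 4 0" --pt "0 0 0 88 0 11 0" --pt "0 0 0 97 0 18 0" --pt "0 0 0 103 0 23 0"

```text
t: 48.45
ee_pos: [0.5236, 0.1027, 0.1361]
tcp_rot: [-0.001, -0.088, 0.996, -0.0]
ft_force: [-0.8, -0.8, 2.7]
grip_width: 0.006
```

Emit:
jog_arm --pt "0 0 0 5 0 5 0" --pt "0 0 0 9 0 9 0" --pt "0 0 0 12 0 13 0" --pt "0 0 0 13 0 16 0" --pt "0 0 0 13 0 18 0" --pt "0 0 0 13 0 20 0" --pt "0 0 0 13 0 21 0" --pt "0 0 0 13 0 21 0"

```text
t: 49.45
ee_pos: [0.5113, 0.1007, 0.1186]
tcp_rot: [-0.0, -0.088, 0.996, -0.0]
ft_force: [-16.0, -2.5, 27.0]
grip_width: 0.005
```

The fingertips stopped at z = 0.0966, which is the shut lid's top (0.0965), with 27 N of resistance. I'll back off and check.

Emit:
jog_arm --pt "0 0 0 0 0 -20 0" --pt "0 0 0 0 0 -60 0" --pt "0 0 0 0 0 -110 0" --pt "0 0 0 0 0 -150 0" --pt "0 0 0 10 -40 -170 0" --pt "0 0 0 20 -90 -170 0" --pt "0 0 0 30 -140 -170 0" --pt "0 0 0 30 -180 -170 0"

```text
t: 50.45
ee_pos: [0.5133, -0.0837, 0.286]
tcp_rot: [0.0, -0.087, 0.996, -0.0]
ft_force: [0.9, 0.9, 0.4]
grip_width: 0.005
```

```bash
python3 - <<'E'
from h import *
print(robot.state()["ee_pos"],robot.state()["ft_force"],bottle())
s=grab("scene","s17")[0][:,:,::-1][90:280,230:420]; t=grab("top","t17")[0][:,:,::-1][150:290,100:280]; w=cv2.imread("pics/w15.png")[80:290,170:390]
R_=lambda a,h:cv2.resize(a,(int(a.shape[1]*h/a.shape[0]),h),interpolation=cv2.INTER_CUBIC)
top=np.hstack([R_(s,300),R_(w,300)]); b=R_(t,300); b=cv2.copyMakeBorder(b,0,0,0,max(0,top.shape[1]-b.shape[1]),cv2.BORDER_CONSTANT)
cv2.imwrite("pics/fin.png",np.vstack([top,b[:,:top.shape[1]]])); print(top.shape)
E
```

```text
[ 0.51333123 -0.08369835  0.28599311] [0.93719569 0.89520476 0.41877022] (0, 0, 0.934)
(300, 614, 3)
```

View pics/fin.png

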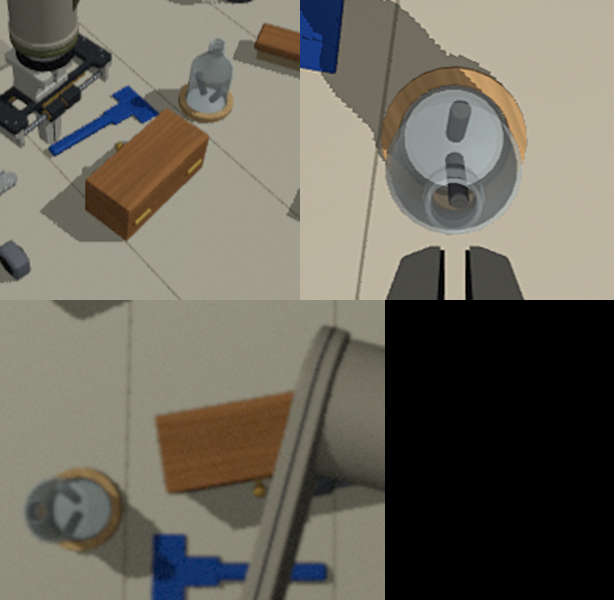

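The lid is shut flush, both AAs lie at the bottom of the standing bottle, and the arm is clear of everything. Handing in.

```bash
python3 -c "
from workcell import close_job
print(close_job())"
```

```text
the job is handed in; nothing more can be done
None
```

The job is handed in at about 50 s of the 210 s, with no verdict given. Five cells were present: D, 21700, 123 and two AAs (no C cell).

- **Good cells:** the D and 21700 cells were lowered until they touched the well floors. The 123 was let go about 6 mm inside its well. A wrist picture then showed the 123 and 21700 down and upright.
- **AAs:** both went through the bottle neck. The last pictures show them lying on the bottle floor, with the bottle standing and not measurably moved.
- **Lid:** I pushed it shut from behind. The fingertips stopped at 96.6 mm, against 96.5 mm for a shut lid, and the last pictures show it flush.
- **Arm:** at hand-in it was clear, with no contact force.
- **Problems on the way:** the first try at the D cell landed on the near rim of its well (about 12 N) and needed a 2.5 mm shift. The two cameras disagreed by up to 5 mm on the bottle mouth, and I went by the wrist view. A bottle position check that scored low partway through came from the arm's shadow.
- **Not checked at the end:** with the lid shut, the cells can't be seen. I didn't measure the other objects again, but nothing pushed against them.

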